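# Brace the square jar in its holder and unscrew the lid

## Robot

A 7-joint arm with a two-finger parallel gripper is mounted at the origin on a cart in front of the work surface, level with it; the furniture and walls round the work are solid. World frame = base frame: x ahead of the robot, y to its left, z up, the work surface at z = 0. Lengths are in m, angles in degrees, forces in N, time in s.
With the tool pointing down it reaches from about 0.425 to 0.875 m from the base axis. Payload 4.7 kg.
Tool frame: the origin (TCP) lies between the finger pads; the fingertips stand 19 mm ahead of it and the grasp point (between the pads) is the TCP; x points along the fingers, z is the direction in which the jaws open and shut, and the axes are right-handed (so a half turn about x gives the same grasp; the last joint's range is limited). The gripper opens to 87 mm and grips with 3 to 60 N. Pads are 19 mm wide; open, the fingers measure 117 mm over their backs; the gripper's body (75 mm by 190 mm) begins 51 mm behind the grasp point.
Start: joints at [64.979, 18.392, -4.016, 83.108, 1.295, 78.541, -3.26], TCP at [0.283, -0.585, 0.242] pointing down, gripper open.
Joint ranges: [-163.93, 163.93], [-17.29, 119.83], [-79.2, 71.16], [3.27, 140.29], [-89.18, 269.18], [5.43, 117.66], [-154.24, 154.24]. Speed limits (degrees/s): [147.25, 147.25, 180, 180, 180, 180, 180].

## Interface

Orientations are given as [roll, pitch, yaw] about the fixed x, y, z axes, in that order (R = Rz(yaw) Ry(pitch) Rx(roll)).
In Python, from cell import monitor, read_camera, camera_model, env, regions_of gives the robot as it stands. The module is installed in compiled form; this text tells all that it offers.
- The arm moves only by the tool step_arm, never from a script. Its argument "deltas" is a list of rows, each a list of 5 numbers: the gripper's target within -1 to 1 (fully open at 1, half-way at 0, shut at -1), then the shift along the tool's x, y, z in m, then the turn about the tool's x in degrees. A call has 1 to 12 rows; each row is the pose to reach, as a shift and turn from the pose commanded when the call began, along the tool's axes at that moment; what a row does not reach only later rows make up. A row lasts 1/8 s, in which the tool goes at most 62.5 mm and 10.7 degrees, less where a joint would pass 70% of its speed; a pose out of reach is approached as far as the arm can. A call with a gripper value outside its range is refused whole. The fingers move at their own pace and stop on an object; "newtons" is the grip in N (left out, the last holds). Time passes only in rows, so rows that repeat a pose let the fingers close. It gives the time, the measured TCP pose, the force and the opening at its end, in the units of the state.
- monitor.get_obs(): the state, without advancing time (a new reading comes with each control period).
- read_camera(name): name is "scene" or "side" or "wrist"; returns (picture, depth): 384x512x3 uint8, red, green, blue; 384x512 float32, m along the optical axis (not along the pixel's ray), 0 where there is no reading.
- camera_model(name): a dict with "fx", "fy", "cx", "cy" (pixels), "k1" (the pictures are not rectified: a ray, as slopes to the right and down, at radius r is drawn at 1 + k1 r^2 times it, then the intrinsics apply), "xyz" and "attitude" of the camera in the world. Camera axes: x right, y down, z forward; pixel columns grow to the right and rows downward; lengths in m; the calibration is good to about 2 mm. A picture is of the moment at which its call begins: read the wrist's pose just before it. camera_model takes no time and is no camera call; for the wrist camera it gives the pose at the moment of the call.
- env.sign_off(): hands the job in, once; it reports no verdict.
Trained networks look in the newest picture that a camera, given by its name, has taken for a name from the list of things; names that differ only in an ending like _2 or _b are one class to them, and where a whole thing is asked for, a point or a joint stands for the part that bears it (a point fixed in the world has none). Each returns a list of dicts, best first, with "p" (0 to 1); they miss things now and then, are a little off and sometimes report something else, mostly with a low value. They report only what shows in the picture. A call takes as long as a camera call. They do not tell look-alikes from the thing itself.
- regions_of(camera, thing): "pixels" (384x512 bool, what is visible of it) and "pixel" ([column, row] in pixels, amid what is visible of it).
The state is a dict: "time_s": time; "qpos": joint angles; "joint_velocities": joint speeds; "effort": joint torques, N m; "tool_pos": TCP position; "tool_rot": TCP orientation; "force": force on the tool from outside, world axes, zero at the start; "wrist_torque": the same for the moment, N m; "grip_width": finger opening in m.
Only numpy, scipy, OpenCV 4.12 (cv2) and the standard library are available. Lean on these libraries where they do the work, as an engineer would, in place of code of your own. Each camera call takes 0.05 s, during which the arm holds its last target. There are 200 camera calls.

## Task

Stand the square jar, lid still on, fully down in the square pocket of the metal holder so that it cannot turn, then unscrew its tight lid (anticlockwise from above) and stop turning as soon as the thread lets go. Lift the lid straight off and finish while still holding it in the gripper, level and still, centred just above the jar's mouth with its lower edge one to three centimetres clear of the rim; the jar stays in the holder. Keep the jar upright throughout and leave the round jar, the tape roll and the small box where they are.

Things in the scene. Friction and masses are not known exactly. Their poses are not given: they have to be found in the camera images.
- jar: loose white jar with a square body, 46x46 mm and 64 high; a round neck 39 across rises to the rim (mouth) 92 above the underside. Weighs 0.2 to 0.35 kg. Origin at the centre of its underside, z up, x and y square to its sides; it may stand in the holder in any of the four quarter turns.
- lid_center (a point): centre (half-way up) of the jar's round metal lid: 56 across, 24 high, ribbed side, 50 g, a loose part screwed on tight. On the jar this point is 83 above the jar's underside, the lid's lower edge 71, its top 95; the rim is inside it. The lid overhangs the jar's sides by 5. The jar may be carried by the lid, which cannot come off before it is unscrewed (2 mm play). z up.
- thread_ring (a joint): how far the lid is unscrewed (rad): angle of the stiff grey ring on the neck that turns with the lid. 0 = tight, grows anticlockwise from above. Lid held until about 0.9, lifts off freely beyond; keep below 1.4. Turning takes 0.3 N m all the way; a jar not braced turns along. The hand turns up to 0.2 more than this (play of lid and pocket). The lid need not rise while turning.
- holder_floor (a point): centre of the floor of the square pocket in the metal holder, which is fixed to the board. Floor 6 mm above the board, pocket 51x51 inside, walls to 30 above the board, above them a flared mouth up to 39, about 63 wide inside at its top; base plate 94x94x6. x and y square to the pocket, z up.
- white_jar: round white jar, a bystander, 70 across x 57 high; origin at the centre of its underside
- masking_tape: roll of masking tape lying flat, a bystander, 100 across x 25 high; origin at the centre of its underside
- thread_box: cardboard box, a bystander, 45x70x33; origin at the centre of its underside
- lid: the lid itself; origin at the centre of its lower edge (12 below lid_center), z up
- holder: the holder itself; origin on the board under the pocket's centre
There are look-alikes about, which are no part of the job. Leave any pink look-alike of the jar alone.

How it is judged:
By the outcome, as a careful person would: the job done as asked, in the order asked, and still so for the second after the job is handed in, while the arm keeps its last pose, push and grip.
It also fails if it takes over 45 s, if anything falls off the work surface, if the arm or the gripper's body presses on something with over 40 N, if the wrist force passes 120 N, or if a joint passes its speed limit or range.

## Working session

There is one attempt and no reset: what is moved stays moved. The work goes in short steps, Python scripts to look and compute and a tool call to move; the robot and the scene stay as the last step left them, time stands still between calls to the robot, and variables do not carry over. Pictures are saved under pics/ and viewed, about 8 in all and at most 12, crops included, and the job is handed in when it is done.

Besides the shell and the picture viewer there is one more tool, called after "Request:" as name([rows], argument=value, ...), one row to a line, values as JSON. step_arm: Moves the arm, as the interface text tells. Its arguments: {"type":"object","properties":{"deltas":{"type":"array"},"newtons":{"type":"number"}},"required":["deltas"]}

```bash
mkdir -p pics
cat > h.py <<'E'
import numpy as np, cv2
from scipy.spatial.transform import Rotation as R
from cell import monitor, read_camera, camera_model, env, regions_of
def snap(cam,name=None):
    m=camera_model(cam); p,d=read_camera(cam)
    if name: cv2.imwrite('pics/'+name,p[:,:,::-1])
    return m,p,d
def rot(m): 
    a=np.array(m['attitude'],float)
    return a if a.shape==(3,3) else R.from_euler('xyz',a,degrees=True).as_matrix()
def rays(m,uv):
    uv=np.atleast_2d(uv).astype(float)
    q=np.c_[(uv[:,0]-m['cx'])/m['fx'],(uv[:,1]-m['cy'])/m['fy']]; s=q.copy()
    for _ in range(20): s=q/(1+m['k1']*(s**2).sum(1,keepdims=True))
    return np.c_[s,np.ones(len(s))]
def world(m,d,mask):
    v,u=np.nonzero(mask&(d>0)); r=rays(m,np.c_[u,v])*d[v,u][:,None]
    return r@rot(m).T+np.array(m['xyz'])
E
python3 - <<'E'
from h import *
o=monitor.get_obs(); print({k:np.round(v,3).tolist() for k,v in o.items()})
ims=[]
for c in ['scene','side','wrist']:
    m,p,d=snap(c,c+'0.png'); print(c,m,(d>0).mean()); ims.append(p)
    for t in ['jar','lid','holder','white_jar','masking_tape','thread_box']:
        for r in regions_of(c,t)[:3]:
            if r['p']<.2: continue
            w=world(m,d,r['pixels']); 
            print(t,round(r['p'],2),np.round(r['pixel']),r['pixels'].sum(), np.round(np.percentile(w,[5,50,95],axis=0),3).tolist() if len(w) else '')
a=cv2.resize(np.hstack(ims[:2]),(800,300)); 
cv2.imwrite('pics/a.png',np.vstack([a[:,:,::-1],np.hstack([cv2.resize(ims[2],(400,300)),np.zeros((300,400,3),np.uint8)])[:,:,::-1]]))
E
```

```text
{'time_s': 0.0, 'qpos': [64.978, 18.438, -4.015, 83.175, 1.294, 78.54, -3.26], 'joint_velocities': [0.023, 0.07, -0.046, 0.127, -0.128, 0.017, -0.067], 'effort': [0.0, -49.128, -0.404, -31.252, -0.064, 0.044, 0.0], 'tool_pos': [0.283, -0.585, 0.24], 'tool_rot': [-177.358, 89.892, 118.472], 'force': [-0.031, 0.365, 0.089], 'wrist_torque': [-0.01, -0.029, 0.016], 'grip_width': 0.087}
scene {'fx': 401.01807002529483, 'fy': 401.01807002529483, 'cx': 253.17738978669962, 'cy': 192.05749248852382, 'k1': -0.006195490058930631, 'xyz': array([-0.06978731,  0.66519022,  0.8553083 ]), 'attitude': array([-134.33862549,    0.46273219, -135.44642022])} 0.9958699544270834
jar 0.85 [273. 177.] 300 [[0.514, -0.03, 0.005], [0.525, -0.006, 0.038], [0.557, 0.005, 0.063]]
jar 0.79 [362. 174.] 511 [[0.314, -0.237, 0.01], [0.331, -0.205, 0.056], [0.355, -0.199, 0.089]]
lid 0.68 [270. 161.] 277 [[0.515, -0.043, 0.074], [0.536, -0.014, 0.093], [0.563, 0.005, 0.096]]
holder 0.93 [222. 222.] 1006 [[0.481, 0.159, 0.002], [0.523, 0.196, 0.008], [0.565, 0.237, 0.038]]
white_jar 0.92 [220. 178.] 529 [[0.617, 0.061,
[... 1220 characters left out ...]
39]]
masking_tape 0.6 [218. 263.] 229 [[0.576, 0.332, 0.004], [0.588, 0.379, 0.021], [0.602, 0.408, 0.026]]
thread_box 0.77 [213. 178.] 212 [[0.619, -0.189, 0.006], [0.642, -0.14, 0.028], [0.667, -0.126, 0.035]]
thread_box 0.47 [218. 266.] 233 [[0.575, 0.331, 0.005], [0.588, 0.377, 0.021], [0.602, 0.408, 0.026]]
thread_box 0.32 [241. 228.] 735 [[0.487, 0.16, 0.004], [0.528, 0.211, 0.016], [0.568, 0.239, 0.038]]
wrist {'fx': 345.26628833962616, 'fy': 345.26628833962616, 'cx': 256.49878195418734, 'cy': 191.12175770308494, 'k1': -0.051077182964918075, 'xyz': array([ 0.34820332, -0.55434057,  0.38472767]), 'attitude': array([ 1.64727684e+02, -2.05391363e-02, -6.42335278e+01])} 0.9959767659505209
```

View pics/a.png

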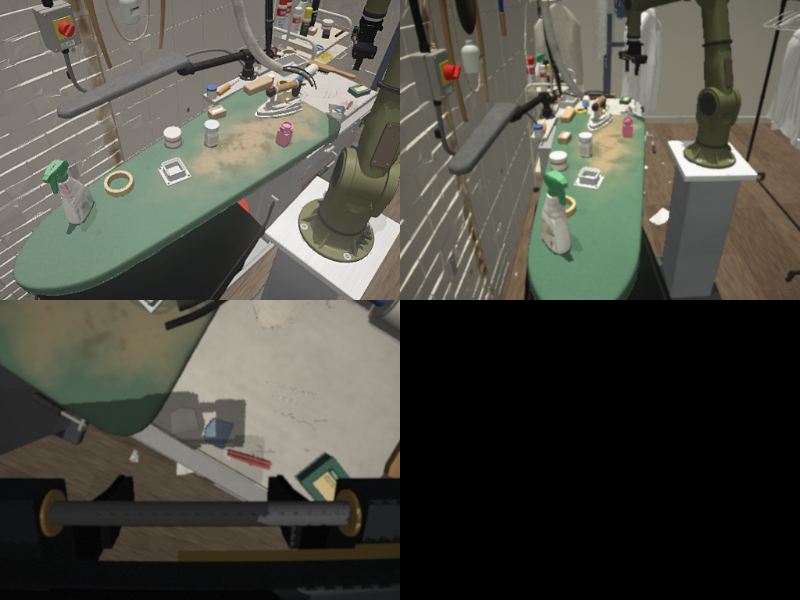

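The pictures show the white square jar at scene pixel about (272,170), the holder at (222,222) and the pink look-alike at (362,174). The wrist camera sees the board's near end. Next I check clearance along the way.

Run:
```python
from h import *
o=monitor.get_obs(); print(R.from_euler('xyz',o['tool_rot'],degrees=True).as_matrix().round(3))
T=R.from_euler('xyz',o['tool_rot'],degrees=True).as_matrix()
print('delta tool to above jar z .24:', (T.T@(np.array([.50,-.03,.26])-o['tool_pos'])).round(3))
for c in ['scene','side']:
    m,p,d=snap(c); w=world(m,d,d>0)
    w=w[(w[:,0]>.2)&(w[:,0]<.75)&(w[:,1]>-.55)&(w[:,1]<.5)&(w[:,2]>.1)]
    b=np.round(w,1); u,n=np.unique(b,axis=0,return_counts=True); print(c,u[n>5].tolist())
# yaw estimates
    for t in ['jar','lid','holder']:
        r=regions_of(c,t)
        if t=='jar': r=[x for x in r if np.median(world(m,d,x['pixels'])[:,0])>.45]
        w=world(m,d,r[0]['pixels']); w=w[(w[:,2]>(.02 if t=='jar' else .032))]
        if t=='lid': w=w[w[:,2]>.085]
        print(t,cv2.minAreaRect((w[:,:2]*1000).astype(np.float32)))
```

```text
[[-0.     0.9    0.436]
 [-0.     0.436 -0.9  ]
 [-1.    -0.     0.   ]]
delta tool to above jar z .24: [-0.018  0.437 -0.405]
scene [[0.2, -0.5, 0.3], [0.2, -0.5, 0.4], [0.3, -0.5, 0.2], [0.3, -0.5, 0.3], [0.3, -0.5, 0.4], [0.3, -0.5, 0.5], [0.4, -0.5, 0.1], [0.4, -0.4, 0.1], [0.5, -0.5, 0.1], [0.5, -0.4, 0.1], [0.5, -0.3, 0.1], [0.6, -0.5, 0.1], [0.6, -0.5, 0.2], [0.6, -0.4, 0.1], [0.6, -0.4, 0.2], [0.6, -0.4, 0.3], [0.6, -0.3, 0.3], [0.6, -0.3, 0.4], [0.6, 0.5, 0.1], [0.6, 0.5, 0.2], [0.7, -0.3, 0.3], [0.7, -0.3, 0.4]]
jar ((531.76806640625, -8.23944091796875), (57.071956634521484, 31.75050163269043), 29.259876251220703)
lid ((538.562744140625, -17.245994567871094), (47.53942108154297, 49.215118408203125), 52.386253356933594)
holder ((526.13037109375, 191.49603271484375), (70.00580596923828, 73.53334045410156), 71.11097717285156)
side [[0.2, -0.5, 0.3], [0.2, -0.5, 0.4], [0.2, -0.5, 0.6], [0.2, -0.4, 0.6], [0.3, -0.5, 0.2], [0.3, -0.5, 0.3], [0.3, -0.5, 0.4], [0.3, -0.5, 0.5], [0.3, -0.5, 0.6], [0.3, -0.4, 0.6], [0.4, -0.5, 0.1], [0.4, -0.4, 0.1], [0.5, -0.5, 0.1], [0.5, -0.4, 0.1], [0.5, -0.3, 0.1], [0.6, -0.5, 0.1], [0.6, -0.5, 0.2], [0.6, -0.4, 0.1], [0.6, -0.4, 0.2], [0.6, -0.4, 0.3], [0.6, -0.3, 0.2], [0.6, -0.3, 0.3], [0.7, -0.4, 0.3], [0.7, -0.3, 0.3], [0.7, -0.3, 0.4], [0.7, -0.3, 0.5], [0.7, -0.3, 0.6]]
jar ((537.390869140625, -5.100492477416992), (58.39296340942383, 31.891969680786133), 23.065752029418945)
lid ((542.4049072265625, -17.923954010009766), (58.155853271484375, 48.69561767578125), 69.5293960571289)
holder ((529.6102294921875, 192.60874938964844), (74.4865493774414, 71.33120727539062), 73.98682403564453)
```

Request:
step_arm([
  [1,-0.02,0.03,-0.03,0],
  [1,-0.02,0.07,-0.07,0],
  [1,-0.02,0.11,-0.11,0],
  [1,-0.02,0.15,-0.15,0],
  [1,-0.02,0.185,-0.183,0],
  [1,-0.02,0.23,-0.22,0],
  [1,-0.02,0.28,-0.265,0],
  [1,-0.02,0.33,-0.31,0],
  [1,-0.02,0.38,-0.355,0],
  [1,-0.02,0.42,-0.39,0],
  [1,-0.02,0.437,-0.405,0],
  [1,-0.02,0.437,-0.405,0],
])

```text
time_s: 2.95
tool_pos: [0.5006, -0.0272, 0.2618]
tool_rot: [109.1, 90.0, 45.3]
force: [0.5, -0.6, -0.8]
grip_width: 0.0869
```

Run:
```python
from h import *
o=monitor.get_obs(); print({k:np.round(o[k],3).tolist() for k in ['time_s','qpos','tool_pos','tool_rot','force']})
m,p,d=snap('wrist','w1.png'); print(m['xyz'])
for t in ['jar','lid']:
    for r in regions_of('wrist',t)[:3]:
        w=world(m,d,r['pixels']); print(t,round(r['p'],2),np.round(r['pixel']),len(w),np.round(np.percentile(w,[3,50,97],axis=0),3).tolist())
```

```text
{'time_s': 2.95, 'qpos': [34.024, 1.034, -34.037, 101.026, 0.558, 78.084, -63.979], 'tool_pos': [0.501, -0.027, 0.262], 'tool_rot': [109.114, 89.953, 45.259], 'force': [0.486, -0.553, -0.834]}
[0.5653343  0.00373518 0.40493332]
jar 0.58 [333. 318.] 158 [[0.353, -0.228, 0.0], [0.361, -0.207, 0.011], [0.363, -0.2, 0.024]]
lid 0.59 [274. 135.] 3097 [[0.518, -0.048, 0.094], [0.543, -0.023, 0.095], [0.566, 0.001, 0.096]]
```

View pics/w1.png

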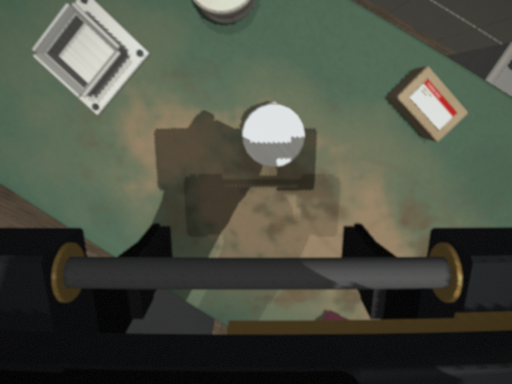

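The wrist picture shows the lid as a circle at (274,135), the holder at (90,55) and the box at (430,105). Lid top measures 0.095 in the wrist view and 0.096 in the scene view. Next I fit the jar and holder yaws.

Run:
```python
from h import *
from scipy.optimize import least_squares
C={}
for c in ['scene','side','wrist']: C[c]=snap(c)
def sq(p,h):
    def f(P):
        x,y,a=p; return 0
def fit(P,h,x0,lock=None):
    best=None
    for a0 in range(0,90,15):
        def f(p):
            cc,s=np.cos(p[2]),np.sin(p[2]); q=P-p[:2]; u=np.abs(q@[cc,s]); v=np.abs(q@[-s,cc])
            return np.r_[np.maximum(u,v)-h, (p[:2]-x0)/.003*.02]
        r=least_squares(f,[*x0,np.radians(a0)],loss='soft_l1',f_scale=.002)
        if best is None or r.cost<best.cost: best=r
    return best.x[:2].round(4),round(np.degrees(best.x[2])%90,1),np.std(best.fun).round(4)
allp=[]
for c in ['scene','side']:
    m,p,d=C[c]; w=world(m,d,d>0)
    s=(np.hypot(w[:,0]-.542,w[:,1]+.022)<.04)&(w[:,2]>.012)&(w[:,2]<.058)
    P=w[s][:,:2]; allp.append(P); print(c,len(P),fit(P,.023,np.array([.542,-.022])))
print('jar',fit(np.vstack(allp),.023,np.array([.542,-.022])))
for c in C:
    m,p,d=C[c]; w=world(m,d,d>0); n=np.hypot(w[:,0]-.527,w[:,1]-.195)<.075
    for lo,hi in [(.003,.01),(.025,.06),(.0365,.06)]:
        P=w[n&(w[:,2]>lo)&(w[:,2]<hi)]; print('holder',c,lo,len(P),cv2.minAreaRect((P[:,:2]*1000).astype(np.float32)),np.percentile(P[:,2],[50,95]).round(3))
```

```text
scene 206 (array([ 0.5418, -0.0224]), np.float64(66.5), np.float64(0.0015))
side 211 (array([ 0.544 , -0.0221]), np.float64(67.8), np.float64(0.0022))
jar (array([ 0.5426, -0.0221]), np.float64(67.1), np.float64(0.002))
holder scene 0.003 484 ((518.9898681640625, 200.33920288085938), (133.59803771972656, 121.09109497070312), 61.96149444580078) [0.006 0.008]
holder scene 0.025 278 ((525.316650390625, 191.91390991210938), (69.64087677001953, 70.68881225585938), 72.50849914550781) [0.035 0.04 ]
holder scene 0.0365 99 ((525.2950439453125, 191.75848388671875), (69.46790313720703, 70.63970184326172), 72.67449188232422) [0.038 0.042]
holder side 0.003 340 ((524.365478515625, 209.0364990234375), (141.64077758789062, 117.88786315917969), 13.769765853881836) [0.006 0.009]
holder side 0.025 264 ((529.1832275390625, 191.6075897216797), (78.22720336914062, 70.9976577758789), 71.17034149169922) [0.035 0.04 ]
holder side 0.0365 93 ((529.7478637695312, 193.2635040283203), (74.7281265258789, 70.9976577758789), 71.17034149169922) [0.039 0.041]
holder wrist 0.003 4339 ((525.2435913085938, 198.53323364257812), (131.72579956054688, 103.46269226074219), 71.6182632446289) [0.006 0.008]
holder wrist 0.025 2554 ((527.1196899414062, 190.1870880126953), (71.49515533447266, 71.26278686523438), 72.08261108398438) [0.036 0.039]
holder wrist 0.0365 1180 ((527.1196899414062, 190.1870880126953), (71.49515533447266, 71.26278686523438), 72.08261108398438) [0.038 0.04 ]
```

Request:
step_arm([
  [1,0,0.02,0.007,-10],
  [1,0,0.0395,0.0145,-20],
  [1,0,0.0395,0.0145,-30],
  [1,0,0.0395,0.0145,-41],
  [1,0.03,0.0395,0.0145,-41],
  [1,0.07,0.0395,0.0145,-41],
  [1,0.11,0.0395,0.0145,-41],
  [1,0.14,0.0395,0.0145,-41],
  [1,0.16,0.0395,0.0145,-41],
  [1,0.174,0.0395,0.0145,-41],
  [1,0.174,0.0395,0.0145,-41],
])

```text
time_s: 4.62
tool_pos: [0.5413, -0.0266, 0.0868]
tool_rot: [-160.2, 89.9, 176.6]
force: [0.2, 0.0, 0.2]
grip_width: 0.0868
```

Request:
step_arm([
  [0.3,0,0,0,0],
  [-0.2,0,0,0,0],
  [-0.5,0,0,0,0],
  [-0.5,0,0,0,0],
  [-0.5,0,0,0,0],
], newtons=40)

```text
time_s: 5.25
tool_pos: [0.5419, -0.0259, 0.0878]
tool_rot: [-106.5, 90.0, -129.7]
force: [-0.2, 0.2, 2.5]
grip_width: 0.054
```

Run:
```python
from h import *
o=monitor.get_obs(); print({k:np.round(o[k],3).tolist() for k in ['time_s','qpos','tool_pos','tool_rot','force','grip_width']})
print(R.from_euler('xyz',o['tool_rot'],degrees=True).as_matrix().round(3))
m,p,d=snap('scene'); cv2.imwrite('pics/s2.png',cv2.resize(p[110:240,180:350,::-1],None,fx=4,fy=4,interpolation=cv2.INTER_CUBIC))
```

```text
{'time_s': 5.25, 'qpos': [31.471, 16.268, -35.671, 107.483, 10.924, 59.648, -31.831], 'tool_pos': [0.542, -0.026, 0.088], 'tool_rot': [-106.535, 89.986, -129.696], 'force': [-0.186, 0.174, 2.527], 'grip_width': 0.054}
[[-0.     0.393  0.919]
 [-0.     0.919 -0.393]
 [-1.    -0.    -0.   ]]
```

View pics/s2.png

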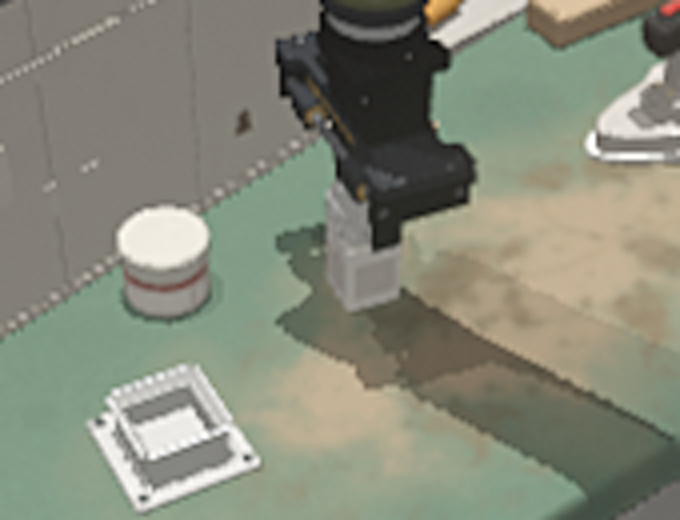

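Jar gripped at its lid (width 54 mm). The picture shows it upright at about (365,265) with the holder at (170,430). Lift and carry.

Request:
step_arm([
  [-0.5,-0.02,0,0,0],
  [-0.5,-0.05,0,0,0],
  [-0.5,-0.075,0,0,0],
  [-0.5,-0.075,0.03,-0.015,-1],
  [-0.5,-0.075,0.07,-0.035,-2],
  [-0.5,-0.075,0.11,-0.056,-3],
  [-0.5,-0.075,0.15,-0.077,-4],
  [-0.5,-0.075,0.18,-0.092,-5],
  [-0.5,-0.075,0.1935,-0.099,-5],
  [-0.5,-0.075,0.1935,-0.099,-5],
  [-0.5,-0.075,0.1935,-0.099,-5],
])

```text
time_s: 6.68
tool_pos: [0.5276, 0.1885, 0.1623]
tool_rot: [-80.5, 89.9, -98.8]
force: [1.0, -0.8, -3.5]
grip_width: 0.0539
```

```bash
cat > fitj.py <<'E'
from h import *
from scipy.optimize import least_squares
def fit(P,h,x0):
    best=None
    for a0 in range(0,90,15):
        def f(p):
            c,s=np.cos(p[2]),np.sin(p[2]); q=P-p[:2]; return np.maximum(np.abs(q@[c,s]),np.abs(q@[-s,c]))-h
        r=least_squares(f,[*x0,np.radians(a0)],loss='soft_l1',f_scale=.002)
        if best is None or r.cost<best.cost: best=r
    return best.x[:2].round(4),round(np.degrees(best.x[2])%90,1),np.std(best.fun).round(4)
def jar(x0,zlo,zhi):
    A=[]
    for c in ['scene','side']:
        m,p,d=snap(c); w=world(m,d,d>0)
        s=(np.hypot(w[:,0]-x0[0],w[:,1]-x0[1])<.045)&(w[:,2]>zlo)&(w[:,2]<zhi)
        P=w[s][:,:2]; A.append(P); print(c,len(P),fit(P,.023,x0))
        yield_=None
        for lo in (0.04,):
            z=w[(np.hypot(w[:,0]-x0[0],w[:,1]-x0[1])<.035)&(w[:,2]>lo)][:,2]; print('zmin',np.percentile(z,[1,3]).round(3))
    print('both',fit(np.vstack(A),.023,x0))
E
python3 - <<'E'
from fitj import *
o=monitor.get_obs(); print({k:np.round(o[k],3).tolist() for k in ['time_s','qpos','tool_pos','tool_rot','force','grip_width']})
T=R.from_euler('xyz',o['tool_rot'],degrees=True).as_matrix(); print(T.round(3), np.degrees(np.arctan2(T[1,2],T[0,2]))%90)
jar(o['tool_pos'][:2],.09,.133)
# holder with wrist cam
m,p,d=snap('wrist'); w=world(m,d,d>0); n=np.hypot(w[:,0]-.527,w[:,1]-.19)<.06
P=w[n&(w[:,2]>.0365)&(w[:,2]<.045)]; print(len(P),cv2.minAreaRect((P[:,:2]*1000).astype(np.float32)) if len(P)>9 else '')
a=snap('scene')[1][100:260,140:300]; b=snap('side')[1][110:270,160:320]
cv2.imwrite('pics/c3.png',cv2.resize(np.hstack([a,b])[:,:,::-1],(800,400),interpolation=cv2.INTER_CUBIC))
E
```

```text
{'time_s': 6.675, 'qpos': [16.186, 15.309, -44.289, 100.645, 11.499, 68.724, -49.628], 'tool_pos': [0.528, 0.188, 0.162], 'tool_rot': [-80.451, 89.899, -98.777], 'force': [1.043, -0.792, -3.451], 'grip_width': 0.054}
[[-0.     0.314  0.949]
 [-0.002  0.949 -0.314]
 [-1.    -0.002  0.   ]] 71.6739185004397
scene 237 (array([0.5279, 0.1911]), np.float64(72.7), np.float64(0.0011))
zmin [0.078 0.083]
side 265 (array([0.5303, 0.1916]), np.float64(72.1), np.float64(0.0016))
zmin [0.078 0.085]
both (array([0.5286, 0.1917]), np.float64(72.8), np.float64(0.0016))
962 ((529.9512939453125, 199.13803100585938), (51.18699645996094, 70.68903350830078), 71.7095718383789)
```

View pics/c3.png

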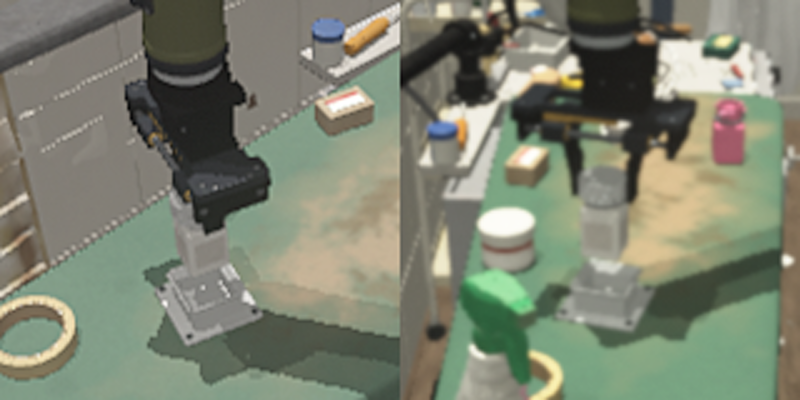

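The picture shows the jar hanging upright over the pocket in both views, aligned to about 1 mm and 1 degree. Lower it.

Request:
step_arm([
  [-0.5,0.01,0,0.001,0],
  [-0.5,0.02,0,0.001,0],
  [-0.5,0.03,0,0.001,0],
  [-0.5,0.038,0,0.001,0],
  [-0.5,0.044,0,0.001,0],
  [-0.5,0.05,0,0.001,0],
  [-0.5,0.05,0,0.001,0],
])

```text
time_s: 7.8
tool_pos: [0.5277, 0.1904, 0.112]
tool_rot: [-144.2, 90.0, -162.4]
force: [0.4, 0.1, -4.1]
grip_width: 0.054
```

Request:
step_arm([
  [-0.5,0.005,0,0,0],
  [-0.5,0.01,0,0,0],
  [-0.5,0.014,0,0,0],
  [-0.5,0.017,0,0,0],
  [-0.5,0.018,0,0,0],
  [-0.5,0.018,0,0,0],
])

```text
time_s: 8.55
tool_pos: [0.5281, 0.1906, 0.0948]
tool_rot: [-12.0, 90.0, -30.1]
force: [-0.9, -0.5, -1.2]
grip_width: 0.0541
```

Request:
step_arm([
  [-0.5,0.001,0,0,0],
  [-0.5,0.002,0,0,0],
  [-0.5,0.002,0,0,0],
], newtons=55)

```text
time_s: 8.93
tool_pos: [0.5283, 0.1905, 0.0937]
tool_rot: [-28.9, 89.9, -47.0]
force: [-3.7, -2.1, 7.3]
grip_width: 0.0541
```

Run:
```python
from fitj import *
o=monitor.get_obs(); print({k:np.round(o[k],3).tolist() for k in ['time_s','qpos','tool_pos','tool_rot','force','wrist_torque','grip_width']})
T=R.from_euler('xyz',o['tool_rot'],degrees=True).as_matrix(); print(np.degrees(np.arctan2(T[1,2],T[0,2])))
jar(o['tool_pos'][:2],.042,.066)
```

```text
{'time_s': 8.925, 'qpos': [14.269, 19.862, -42.948, 104.398, 15.32, 61.648, -52.515], 'tool_pos': [0.528, 0.19, 0.094], 'tool_rot': [-28.871, 89.937, -47.045], 'force': [-3.736, -2.101, 7.32], 'wrist_torque': [-0.498, 0.758, 0.064], 'grip_width': 0.054}
-18.174669503017526
scene 110 (array([0.5278, 0.1932]), np.float64(71.9), np.float64(0.0013))
zmin [0.042 0.046]
side 138 (array([0.5301, 0.1941]), np.float64(73.8), np.float64(0.0017))
zmin [0.042 0.049]
both (array([0.5288, 0.1941]), np.float64(72.6), np.float64(0.0017))
```

Request:
step_arm([
  [0.3,0,0,0,0],
  [0.6,0,0,0,0],
  [0.6,-0.001,0.003,0,0],
  [0.6,-0.001,0.003,0,0],
  [-0.2,-0.001,0.003,0,0],
  [-0.5,-0.001,0.003,0,0],
  [-0.5,-0.001,0.003,0,0],
  [-0.5,-0.001,0.003,0,0],
], newtons=55)

```text
time_s: 10.02
tool_pos: [0.5288, 0.1934, 0.0935]
tool_rot: [-131.6, 90.0, -149.8]
force: [-1.1, 0.7, 0.6]
grip_width: 0.0539
```

Run:
```python
from fitj import *
o=monitor.get_obs(); print({k:np.round(o[k],3).tolist() for k in ['time_s','tool_pos','tool_rot','force','wrist_torque','grip_width']})
jar(o['tool_pos'][:2],.042,.066)
```

```text
{'time_s': 10.025, 'tool_pos': [0.529, 0.193, 0.093], 'tool_rot': [-131.624, 89.982, -149.791], 'force': [-1.1, 0.725, 0.597], 'wrist_torque': [-0.022, 0.088, 0.021], 'grip_width': 0.054}
scene 114 (array([0.5278, 0.1931]), np.float64(71.6), np.float64(0.0018))
zmin [0.043 0.047]
side 136 (array([0.5302, 0.194 ]), np.float64(72.0), np.float64(0.0021))
zmin [0.042 0.047]
both (array([0.5287, 0.194 ]), np.float64(72.0), np.float64(0.0021))
```

Centred and free of preload. Unscrew, first half.

Request:
step_arm([
  [-0.5,0,0,0,-4],
  [-0.5,0,0,0,-9],
  [-0.5,0,0,0,-14],
  [-0.5,0,0,0,-19],
  [-0.5,0,0,0,-24],
  [-0.5,0,0,0,-29],
  [-0.5,0,0,0,-30],
])

```text
time_s: 11.0
tool_pos: [0.528, 0.192, 0.0935]
tool_rot: [-150.0, 89.8, -138.3]
force: [-4.7, -2.7, 5.1]
grip_width: 0.0542
```

Run:
```python
from fitj import *
o=monitor.get_obs(); print({k:np.round(o[k],3).tolist() for k in ['time_s','qpos','tool_pos','tool_rot','force','wrist_torque','grip_width']})
T=R.from_euler('xyz',o['tool_rot'],degrees=True).as_matrix(); print(np.degrees(np.arctan2(T[1,2],T[0,2])))
jar(o['tool_pos'][:2],.042,.066)
```

```text
{'time_s': 11.0, 'qpos': [18.201, 21.652, -48.249, 104.069, 18.128, 62.542, -24.857], 'tool_pos': [0.528, 0.192, 0.093], 'tool_rot': [-150.018, 89.795, -138.275], 'force': [-4.674, -2.699, 5.103], 'wrist_torque': [-0.688, 0.932, -0.395], 'grip_width': 0.054}
11.741878118065312
scene 123 (array([0.5273, 0.1917]), np.float64(77.5), np.float64(0.0011))
zmin [0.043 0.049]
side 139 (array([0.5294, 0.1918]), np.float64(79.2), np.float64(0.0015))
zmin [0.044 0.049]
both (array([0.5279, 0.192 ]), np.float64(78.6), np.float64(0.0014))
```

Request:
step_arm([
  [-0.5,0,0,0,-5],
  [-0.5,0,0,0,-10],
  [-0.5,0,0,0,-15],
  [-0.5,0,0,0,-20],
  [-0.5,0,0,0,-25],
  [-0.5,0,0,0,-30],
  [-0.5,0,0,0,-33],
  [-0.5,0,0,0,-33],
])

```text
time_s: 12.1
tool_pos: [0.528, 0.1921, 0.0935]
tool_rot: [178.9, 89.8, -136.3]
force: [-5.4, -3.2, 5.9]
grip_width: 0.0543
```

Run:
```python
from fitj import *
o=monitor.get_obs(); print({k:np.round(o[k],3).tolist() for k in ['time_s','qpos','tool_pos','tool_rot','force','wrist_torque','grip_width']})
T=R.from_euler('xyz',o['tool_rot'],degrees=True).as_matrix(); print(np.degrees(np.arctan2(T[1,2],T[0,2])))
jar(o['tool_pos'][:2],.042,.066)
```

```text
{'time_s': 12.1, 'qpos': [22.876, 23.949, -54.487, 103.93, 21.718, 63.535, 5.448], 'tool_pos': [0.528, 0.192, 0.094], 'tool_rot': [178.941, 89.794, -136.337], 'force': [-5.391, -3.223, 5.882], 'wrist_torque': [-0.702, 0.911, -0.212], 'grip_width': 0.054}
44.72240896318029
scene 134 (array([0.5274, 0.1912]), np.float64(77.6), np.float64(0.0013))
zmin [0.043 0.051]
side 138 (array([0.5295, 0.1922]), np.float64(76.1), np.float64(0.0025))
zmin [0.042 0.049]
both (array([0.528, 0.192]), np.float64(77.1), np.float64(0.0021))
```

Request:
step_arm([
  [-0.5,-0.002,0,0,0],
  [-0.5,-0.004,0,0,0],
  [-0.5,-0.006,0,0,0],
  [-0.5,-0.006,0,0,0],
])

```text
time_s: 12.7
tool_pos: [0.5292, 0.1936, 0.0999]
tool_rot: [-30.9, 90.0, 13.9]
force: [-1.5, -0.4, 0.2]
grip_width: 0.0539
```

Run:
```python
from fitj import *
o=monitor.get_obs(); print({k:np.round(o[k],3).tolist() for k in ['time_s','tool_pos','force','wrist_torque','grip_width']})
jar(o['tool_pos'][:2],.042,.066)
a=snap('scene')[1][150:230,180:260]; b=snap('side')[1][170:250,200:280]
cv2.imwrite('pics/c4.png',cv2.resize(np.hstack([a,b])[:,:,::-1],(800,400),interpolation=cv2.INTER_CUBIC))
```

```text
{'time_s': 12.7, 'tool_pos': [0.529, 0.194, 0.1], 'force': [-1.547, -0.398, 0.223], 'wrist_torque': [-0.164, 0.167, 0.008], 'grip_width': 0.054}
scene 125 (array([0.5275, 0.1921]), np.float64(76.6), np.float64(0.0012))
zmin [0.043 0.049]
side 141 (array([0.5299, 0.1929]), np.float64(77.9), np.float64(0.0018))
zmin [0.042 0.049]
both (array([0.5283, 0.1929]), np.float64(77.2), np.float64(0.0017))
```

View pics/c4.png

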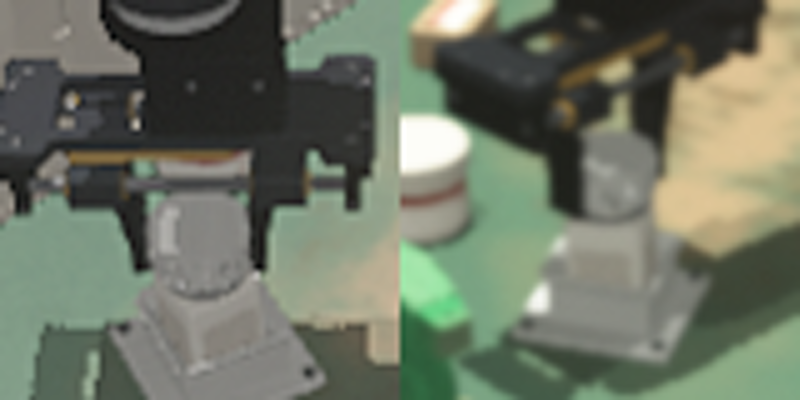

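The picture shows the lid between the fingers at (200,245), slightly raised above the jar body in the holder. The force reads lid weight only, so the thread has let go. Lift.

Request:
step_arm([
  [-0.5,-0.005,0,0,0],
  [-0.5,-0.012,0,0,0],
  [-0.5,-0.02,0,0,0],
  [-0.5,-0.028,0,0,0],
  [-0.5,-0.034,0,0,0],
  [-0.5,-0.034,0,0,0],
  [-0.5,-0.034,0,0,0],
])

```text
time_s: 13.78
tool_pos: [0.5288, 0.1933, 0.1333]
tool_rot: [174.0, 90.0, -141.2]
force: [-0.8, 0.3, -0.4]
grip_width: 0.0542
```

Run:
```python
from fitj import *
o=monitor.get_obs(); print({k:np.round(o[k],3).tolist() for k in ['time_s','tool_pos','tool_rot','force','wrist_torque','grip_width']})
jar(o['tool_pos'][:2],.042,.066)
for c in ['scene','side']:
    m,p,d=snap(c); w=world(m,d,d>0)
    for r in regions_of(c,'lid')[:2]:
        q=world(m,d,r['pixels']); print(c,'lid',round(r['p'],2),r['pixel'],np.percentile(q,[3,50,97],axis=0).round(3).tolist())
    n=w[np.hypot(w[:,0]-.5285,w[:,1]-.193)<.0225]; n=n[n[:,2]>.072]; print(np.histogram(n[:,2],bins=np.arange(.07,.16,.005))[0])
    for t in ['white_jar','masking_tape','thread_box']:
        for r in regions_of(c,t)[:1]: print(t,round(r['p'],2),np.median(world(m,d,r['pixels']),axis=0).round(3))
a=snap('scene')[1][140:230,180:270]; b=snap('side')[1][160:250,195:285]
cv2.imwrite('pics/c5.png',cv2.resize(np.hstack([a,b])[:,:,::-1],(800,400),interpolation=cv2.INTER_CUBIC))
```

```text
{'time_s': 13.775, 'tool_pos': [0.529, 0.193, 0.133], 'tool_rot': [173.954, 89.981, -141.224], 'force': [-0.821, 0.268, -0.412], 'wrist_torque': [0.01, -0.151, -0.092], 'grip_width': 0.054}
scene 129 (array([0.5262, 0.1912]), np.float64(78.4), np.float64(0.0016))
zmin [0.044 0.051]
side 133 (array([0.5283, 0.1917]), np.float64(78.5), np.float64(0.0016))
zmin [0.043 0.05 ]
both (array([0.5269, 0.1917]), np.float64(77.7), np.float64(0.0017))
scene lid 0.63 [220.5, 186.9] [[0.5, 0.17, 0.119], [0.521, 0.199, 0.139], [0.551, 0.221, 0.142]]
[ 6 24 17 35 20 23  0  0  0  0  0  0  0 78 80  0  0]
white_jar 0.65 [0.631 0.102 0.057]
masking_tape 0.67 [0.617 0.369 0.021]
thread_box 0.56 [ 0.631 -0.155  0.028]
side lid 0.51 [247.3, 193.9] [[0.501, -0.003, 0.002], [0.524, 0.209, 0.139], [0.544, 0.224, 0.143]]
[ 4 23 25 28 38 39  0  0  0  0  0  0  0  4 77  0  0]
masking_tape 0.62 [0.588 0.376 0.022]
thread_box 0.52 [ 0.658 -0.134  0.022]
```

View pics/c5.png

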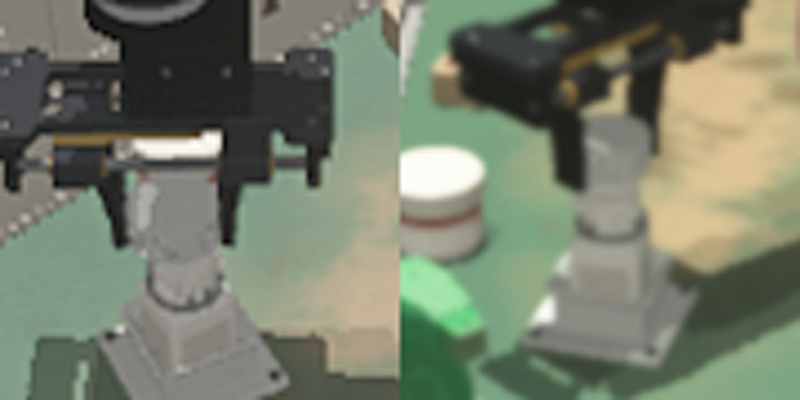

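The picture shows the lid held level above the open neck, with the grey ring on the neck and the jar still in the holder. A small centring nudge (about 2.5 mm), then hand in.

Request:
step_arm([
  [-0.5,0,0,-0.0012,0],
  [-0.5,0,0,-0.0025,0],
  [-0.5,0,0,-0.0025,0],
  [-0.5,0,0,-0.0025,0],
  [-0.5,0,0,-0.0025,0],
  [-0.5,0,0,-0.0025,0],
])

```text
time_s: 15.22
tool_pos: [0.5272, 0.1916, 0.1335]
tool_rot: [-150.8, 90.0, -106.0]
force: [0.5, -0.1, -0.1]
grip_width: 0.0545
```

Run:
```python
from fitj import *
from scipy.optimize import least_squares
o=monitor.get_obs(); print({k:np.round(o[k],3).tolist() for k in ['time_s','tool_pos','tool_rot','force','grip_width','joint_velocities']})
for c in ['scene','side']:
    m,p,d=snap(c); w=world(m,d,d>0); w=w[np.hypot(w[:,0]-.528,w[:,1]-.192)<.04]
    q=w[(w[:,2]>.075)&(w[:,2]<.094)&(np.hypot(w[:,0]-.528,w[:,1]-.192)<.03)]; f=least_squares(lambda x:np.hypot(q[:,0]-x[0],q[:,1]-x[1])-.0195,[.528,.192],loss='soft_l1',f_scale=.001)
    l=w[(w[:,2]>.119)&(w[:,2]<.136)&(np.hypot(w[:,0]-.528,w[:,1]-.192)<.033)]; g=least_squares(lambda x:np.hypot(l[:,0]-x[0],l[:,1]-x[1])-.028,[.528,.192],loss='soft_l1',f_scale=.001)
    print(c,len(q),len(l),'neck',f.x.round(4),'lid',g.x.round(4),'lid zmin',np.percentile(w[w[:,2]>.105][:,2],[1,99]).round(3))
```

```text
{'time_s': 15.225, 'tool_pos': [0.527, 0.192, 0.134], 'tool_rot': [-150.798, 89.996, -105.968], 'force': [0.53, -0.091, -0.143], 'grip_width': 0.055, 'joint_velocities': [0.025, -0.012, 0.025, 0.056, 0.096, 0.117, 0.065]}
scene 121 112 neck [0.5255 0.1918] lid [0.5272 0.1913] lid zmin [0.121 0.538]
side 139 92 neck [0.5283 0.1944] lid [0.5297 0.1919] lid zmin [0.122 0.537]
```

Centred within about 2–3 mm, still, and about 19 mm clear of the rim.

```bash
python3 -c "
from h import *
print(env.sign_off())"
```

```text
the job is handed in; nothing more can be done
None
```

The job is handed in after about 15 s of robot time. I carried the white square jar by its lid into the holder pocket, seated it, re-gripped the lid on centre and turned it about 63° anticlockwise. I then lifted the lid straight up, and it is still in the gripper above the jar.

**Seating:** The jar was on the pocket floor when I pushed it down (about 7 N upward reaction at the expected height). It turned only 5–6° in the pocket's play while I unscrewed it.

**Unscrewing:** A 6 mm test lift showed about the lid's weight only, not the jar's. I estimate the thread ring at about 0.95 rad from the hand and jar angles; I did not measure it directly.

**Last checks:**
- **Clearance:** the lid's lower edge is about 19 mm above the rim, taken from how far the gripper rose.
- **Level and still:** the tool points straight down and the joints are at rest.
- **Centring:** the lid was about 2 mm off the neck in the scene view and about 3 mm in the side view. The two views disagree by 2–3 mm in absolute position.

**Bystanders:** In the scene view after the lift, the round jar, tape roll and small box were where they started. The side view's reading of the box and tape was noisier, and it missed the round jar. I did not touch the pink jar.

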